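# Find the loose hold-down bolt of the candy conveyor and hold its cap open

## Task

The little candy conveyor rattles because one of the three bolts that hold it down has worked loose under its cap. Tap the tops of the shut caps to find the bolt that gives, then lift that cap open to well past 45 degrees and finish while holding it there, so the fitter can get the spanner on. Do not open the caps of the two tight bolts, and leave everything else on the table and belt where it lies.

Things in the scene. Friction and masses are not known exactly. Their poses are not given: they have to be found in the camera images.
- conveyor: low aluminium belt conveyor, bed 124 mm wide (x) and about 630 mm long (y), belt top 74 mm and guide rails 94 mm (their clips 99 mm) above the table, a grey gearmotor on its far side. Fixed. Origin: on the table under the middle of the belt; the three feet stand along x = -115 mm on its robot side.
- foot_1: The rightmost (-y end) of three fixed conveyor feet: 44 mm rubber mount, 18 mm high, under a steel angle bracket: top face 26 mm above the table, 58 mm wide (y), x = -31 to +53 mm, upright leg at x = +50 mm up to 68 mm. Origin: on the table, on its bolt's axis; x level towards the conveyor, z up. All three look alike; which has the loose bolt is drawn anew each time and must be felt.
- top_1 (a point): Middle of the flat top of the shut cap on foot_1, where to tap: on the bolt's axis, 61 mm above the table. The cap is round, grey, 44 mm in diameter, 20 mm high, over a collar 36.5 to 41 mm above the table. The point is fixed to the foot and does not follow the cap.
- tab_1 (a point): Where to take the lift tab of the shut cap on foot_1: x = -44 mm, 50 mm above the table, fixed to the foot (does not follow the cap). The tab is 16 mm wide (y), 7 mm thick and sticks out of the cap's rim along the foot's -x from x = -22 to -56 mm, with free air under it.
- hinge_1 (a point): Middle of the hinge axis of the cap on foot_1: x = +26 mm, 43 mm above the table; the axis runs along the foot's y. The tab swings up and over towards the conveyor (+x), 70 mm from the hinge to tab_1.
- foot_2: The middle of three fixed conveyor feet: 44 mm rubber mount, 18 mm high, under a steel angle bracket: top face 26 mm above the table, 58 mm wide (y), x = -31 to +53 mm, upright leg at x = +50 mm up to 68 mm. Origin: on the table, on its bolt's axis; x level towards the conveyor, z up. All three look alike; which has the loose bolt is drawn anew each time and must be felt.
- top_2 (a point): Middle of the flat top of the shut cap on foot_2, where to tap: on the bolt's axis, 61 mm above the table. The cap is round, grey, 44 mm in diameter, 20 mm high, over a collar 36.5 to 41 mm above the table. The point is fixed to the foot and does not follow the cap.
- tab_2 (a point): Where to take the lift tab of the shut cap on foot_2: x = -44 mm, 50 mm above the table, fixed to the foot (does not follow the cap). The tab is 16 mm wide (y), 7 mm thick and sticks out of the cap's rim along the foot's -x from x = -22 to -56 mm, with free air under it.
- hinge_2 (a point): Middle of the hinge axis of the cap on foot_2: x = +26 mm, 43 mm above the table; the axis runs along the foot's y. The tab swings up and over towards the conveyor (+x), 70 mm from the hinge to tab_2.
- foot_3: The leftmost (+y end) of three fixed conveyor feet: 44 mm rubber mount, 18 mm high, under a steel angle bracket: top face 26 mm above the table, 58 mm wide (y), x = -31 to +53 mm, upright leg at x = +50 mm up to 68 mm. Origin: on the table, on its bolt's axis; x level towards the conveyor, z up. All three look alike; which has the loose bolt is drawn anew each time and must be felt.
- top_3 (a point): Middle of the flat top of the shut cap on foot_3, where to tap: on the bolt's axis, 61 mm above the table. The cap is round, grey, 44 mm in diameter, 20 mm high, over a collar 36.5 to 41 mm above the table. The point is fixed to the foot and does not follow the cap.
- tab_3 (a point): Where to take the lift tab of the shut cap on foot_3: x = -44 mm, 50 mm above the table, fixed to the foot (does not follow the cap). The tab is 16 mm wide (y), 7 mm thick and sticks out of the cap's rim along the foot's -x from x = -22 to -56 mm, with free air under it.
- hinge_3 (a point): Middle of the hinge axis of the cap on foot_3: x = +26 mm, 43 mm above the table; the axis runs along the foot's y. The tab swings up and over towards the conveyor (+x), 70 mm from the hinge to tab_3.
- loose_bolt (a joint): How far the one loose bolt, with its cap, is pushed down, in m: 0 at rest, 0.006 fully down. Pressing on the shut cap's top it starts to sink at about 1 N, is fully down at about 3 N, and springs back. The two tight bolts do not give at all. At which foot it sits is not told.
- loose_cap (a joint): Hinge angle of the cap on the loose bolt: 0 shut, grows as the tab is lifted, 0.79 is 45 degrees, stop at 1.5. A spring and its weight shut it again as soon as it is let go (0.06 to 0.11 N m, 1 to 2 N at the tab). At which foot it sits is not told.
- firm_cap_1 (a joint): Hinge angle of the cap on one of the two tight bolts: 0 shut, grows as the tab is lifted, 0.79 is 45 degrees, stop at 1.5. A spring and its weight shut it again as soon as it is let go (0.06 to 0.11 N m, 1 to 2 N at the tab). The number does not tell at which foot it sits.
- firm_cap_2 (a joint): Hinge angle of the cap on one of the two tight bolts: 0 shut, grows as the tab is lifted, 0.79 is 45 degrees, stop at 1.5. A spring and its weight shut it again as soon as it is let go (0.06 to 0.11 N m, 1 to 2 N at the tab). The number does not tell at which foot it sits.
- candy_1: caramel candy block 32 x 22 x 13 mm, loose on the table between foot_1 and foot_2. Origin: its underside. Leave it.
- candy_2: caramel candy block 32 x 22 x 13 mm, loose on the table between foot_2 and foot_3. Origin: its underside. Leave it.
- candy_3: caramel candy block 32 x 22 x 13 mm, loose on the belt. Origin: its underside. Leave it.
- candy_4: caramel candy block 32 x 22 x 13 mm, loose on the belt. Origin: its underside. Leave it.
- spanner: steel open-ended spanner about 160 mm long, lying on the table between the robot and the conveyor. Origin: its underside. Leave it.
- tub: clear plastic tub 130 x 100 x 50 mm with a stack of wrapper papers, on the table to the robot's right. Origin: its underside. Leave it.
- stick: flat wooden stick 300 x 26 x 12 mm lying on the table to the robot's left. Origin: middle of its length, underside. Leave it.

How it is judged:
On the way:
1. the loose bolt is tapped and gives under its shut cap (value of joint loose_bolt above 0.003 m and value of joint loose_cap below 0.15 rad), for 0.02 s.
At the end, for the whole second after the job is handed in: The cap on the loose bolt is held open by the robot's fingers (contact over 0.3 N) at more than 0.8 rad (46 degrees), the other two caps are shut (under 0.25 rad) and every bystander is within 30 mm of where it started (value of joint loose_cap above 0.8 rad and contact force between the fingers and anything else above 0.3 N and value of joint each of firm_cap_1, firm_cap_2 below 0.25 rad and distance of each of candy_1, candy_2, candy_3, candy_4, spanner, tub, stick from where it was at the start of the episode below 0.03 m); the arm keeps its last pose, push and grip.
It fails at once if the cap of a tight bolt is opened (past 0.25 rad) (not (value of joint firm_cap_1 below 0.25 rad) or not (value of joint firm_cap_2 below 0.25 rad)).
It fails at once if a bystander is moved by more than 30 mm (not (distance of candy_1 from where it was at the start of the episode below 0.03 m) or not (distance of candy_2 from where it was at the start of the episode below 0.03 m) or not (distance of candy_3 from where it was at the start of the episode below 0.03 m) or not (distance of candy_4 from where it was at the start of the episode below 0.03 m) or not (distance of spanner from where it was at the start of the episode below 0.03 m) or not (distance of tub from where it was at the start of the episode below 0.03 m) or not (distance of stick from where it was at the start of the episode below 0.03 m)).
It also fails if it takes over 48 s, if anything falls off the work surface, if the arm or the gripper's body presses on something with over 40 N, if the wrist force passes 120 N, or if a joint passes its speed limit or range.

## Robot

A 6-joint arm with a two-finger parallel gripper is mounted at the origin on the work surface. World frame = base frame: x ahead of the robot, y to its left, z up, the work surface at z = 0. Lengths are in m, angles in rad, forces in N, time in s.
With the tool pointing down it reaches from about 0.375 to 0.9 m from the base axis. Payload 3.1 kg.
Tool frame: the origin (TCP) lies at the centre of the arm's flange, where the gripper is bolted on; the fingertips stand 182 mm ahead of it and the grasp point (between the pads) lies 164 mm ahead of it; z points along the fingers, y is the line along which they close (so a half turn about z gives the same grasp; the last joint's range is limited). The gripper opens to 87 mm and grips with 3 to 60 N. Pads are 19 mm wide; open, the fingers measure 117 mm over their backs; the gripper's body (75 mm by 190 mm) begins 51 mm behind the grasp point.
Start: joints at [0.988, 0.527, 1.433, -0, 1.181, -0.178], TCP at [0.246, 0.574, 0.405] pointing down, gripper open.
Joint ranges: [-3.08, 3.08], [-0.75, 2.2], [0.22, 2.44], [-1.43, 4.57], [0, 2.65], [-2.85, 2.85]. Speed limits (rad/s): [2.79, 2.79, 3.14, 3.14, 3.14, 3.14].

## Interface

Orientations are given as a unit quaternion [x, y, z, w].
In Python, from rig import * gives the robot as it stands.
- The arm moves only by the tool move_arm, never from a script. Its argument "commands" is a list that holds one entry, the list of rows, each a list of 6 numbers: the shift along the tool's x, y, z in units of 40 mm (1.0 is 40 mm), then the turn, a rotation vector about the tool's x, y, z in rad. A call has 1 to 12 rows; each row is the pose to reach, as a shift and turn from the pose commanded when the call began, along the tool's axes at that moment; what a row does not reach only later rows make up. A row lasts 1/8 s, in which the tool goes at most 62.5 mm and 10.7 degrees, less where a joint would pass 70% of its speed; a pose out of reach is approached as far as the arm can. A call with a gripper value outside its range is refused whole. "claw" is the closure, from -1 (fully open) to 1 (shut), so that 0 is half open, set as the call begins (left out, the last holds). The fingers move at their own pace and stop on an object; "squeeze" is the grip in N (left out, the last holds). Time passes only in rows, so rows that repeat a pose let the fingers close. It gives the time, the measured TCP pose, the force, the opening and the grip force at its end, in the units of the state.
- get_obs(): the state, without advancing time (a new reading comes with each control period).
- camera(name): name is "scene" or "top"; returns a dict with "pixels" (384x512x3 uint8, blue, green, red), "range_z" (384x512 float32, m along the optical axis (not along the pixel's ray), 0 where there is no reading), "camera_matrix" (3x3 intrinsics, pixels), "extrinsics" (4x4, takes a point from world to camera coordinates). Camera axes: x right, y up, looking along -z (the intrinsics and any distortion apply to the point x, -y, -z); pixel columns grow to the right and rows downward; lengths in m; the calibration is good to about 2 mm. A picture is of the moment at which its call begins.
- hand_in(): hands the job in; it is judged then, once.
The state is a dict: "time": time; "q": joint angles; "joint_velocities": joint speeds; "joint_torque": joint torques, N m; "position": TCP position; "tool_rot": TCP orientation; "ft_force": force on the tool from outside, world axes, zero at the start; "moment": the same for the moment, N m; "grip_width": finger opening in m; "grip_force": force on a finger pad.
Only numpy, scipy, OpenCV 4.12 (cv2) and the standard library are available. Lean on these libraries where they do the work, as an engineer would, in place of code of your own. Each camera call takes 0.05 s, during which the arm holds its last target. There are 200 camera calls.

## Working session

There is one attempt and no reset: what is moved stays moved. The work goes in short steps, Python scripts to look and compute and a tool call to move; the robot and the scene stay as the last step left them, time stands still between calls to the robot, and variables do not carry over. Pictures are saved under pics/ and viewed, at most 10 in all, crops included, and the job is handed in when it is done.

Besides the shell and the picture viewer there is one more tool, called after "Emit:" as name(argument=value, ...), one argument or row to a line, values as JSON. move_arm: Moves the arm, as the interface text tells. Its arguments: {"type":"object","properties":{"commands":{"type":"array","items":{"type":"array","items":{"type":"array","items":{"type":"number"}}}},"claw":{"type":"number"},"squeeze":{"type":"number"}},"required":["commands"]}

```bash
mkdir -p pics; ls; python3 - <<'E'
from rig import *
import cv2,numpy as np
o=get_obs(); print(o)
for n in("top","scene"):
    c=camera(n); np.savez(n,**c); cv2.imwrite(f"pics/{n}0.png",c["pixels"]); print(c["camera_matrix"],c["extrinsics"])
E
```

```text
pics
{'time': 0.0, 'q': array([ 9.87490551e-01,  5.28466165e-01,  1.43390196e+00, -4.01681436e-06,
        1.18140686e+00, -1.78509756e-01]), 'joint_velocities': array([-0.0004105 ,  0.00039543,  0.00069735,  0.00013907,  0.00035041,
        0.00028736]), 'joint_torque': array([-3.34732749e-04, -4.40049183e+01, -1.76591474e+01,  6.32009888e-02,
        5.82122442e-02, -1.80847105e-04]), 'position': array([0.24593007, 0.57420513, 0.40377132]), 'tool_rot': array([ 2.01018098e-01,  9.79586920e-01, -1.01365056e-03, -4.03931652e-04]), 'ft_force': array([-0.18191964,  0.12325977, -0.1679762 ]), 'moment': array([-0.0193811 , -0.00995811,  0.01857133]), 'grip_force': 0.0, 'grip_width': 0.08686821940578658}
[[411.83260413   0.         256.93788436]
 [  0.         411.83260413 192.3620221 ]
 [  0.           0.           1.        ]] [[ 0.02805704 -0.99960261  0.00272475  0.0016626 ]
 [ 0.98006008  0.02804472  0.19671232 -0.57338185]
 [-0.19671056 -0.00284874  0.98045746 -1.02563564]
 [ 0.          0.          0.          1.        ]]
[[412.15753878   0.         255.44326386]
 [  0.         412.15753878 194.43730909]
 [  0.           0.           1.        ]] [[-0.35286156  0.93566333 -0.00478032  0.20539887]
 [-0.64997547 -0.2414402   0.72058207  0.30193492]
 [ 0.67306806  0.25737281  0.69335318 -1.55185946]
 [ 0.          0.          0.          1.        ]]
```

View pics/top0.png

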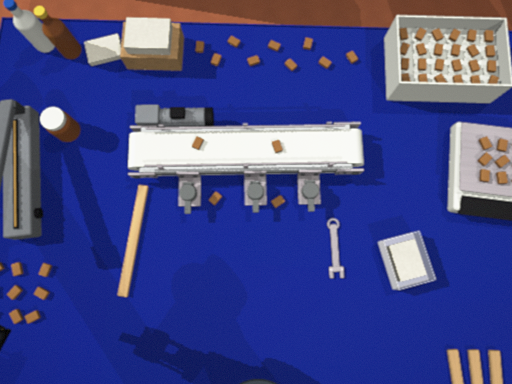

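View pics/scene0.png

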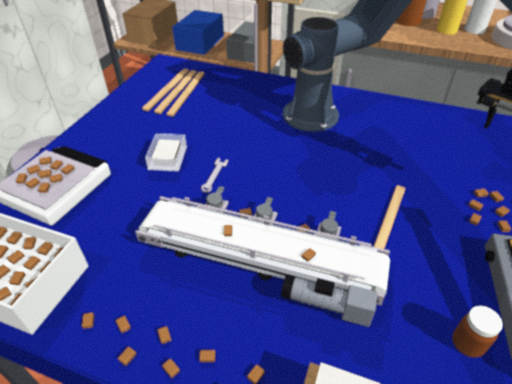

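The top view shows three grey caps near pixels (188,190), (255,190) and (310,190), with their tabs pointing down. Candies lie at (215,198) and (278,201), the spanner at (335,248). I'll get the cap positions from the range data.

```bash
cat > h.py <<'E'
import numpy as np,cv2
def cloud(c):
    K,E,d=c["camera_matrix"],c["extrinsics"],c["range_z"]
    v,u=np.mgrid[:384,:512]
    P=np.stack([(u-K[0,2])/K[0,0]*d,-(v-K[1,2])/K[1,1]*d,-d],-1)
    return (P-E[:3,3])@E[:3,:3]
E
python3 - <<'E'
from h import *
c=dict(np.load("top.npz")); W=cloud(c)
m0=(W[...,2]>.055)&(W[...,2]<.068)&(c["range_z"]>0)
# belt axis from rails / belt long edge
v,u=np.mgrid[:384,:512]
b=(W[...,2]>.068)&(W[...,2]<.08)&(v>120)&(v<178)&(u>125)&(u<365)
q=W[b][:,:2].astype(np.float32); r=cv2.minAreaRect(q); print("belt",r)
for cu in (188,255,310):
    m=m0&(abs(u-cu)<16)&(abs(v-190)<14)
    pts=np.argwhere(m)[:,::-1].astype(np.int32)
    (x,y),rad=cv2.minEnclosingCircle(pts); 
    w=W[m]; (X,Y),R=cv2.minEnclosingCircle(w[:,:2].astype(np.float32))
    print(cu,m.sum(),(x,y),rad,"world",X,Y,R,w.mean(0),np.median(w[:,2]))
    t=(W[...,2]>.044)&(W[...,2]<.057)&(abs(u-cu)<8)&(v>198)&(v<214); print(" tab",W[t].mean(0),t.sum(), W[t].min(0),W[t].max(0))
img=cv2.resize(c["pixels"][165:225,165:335],None,fx=4.5,fy=4.5,interpolation=cv2.INTER_CUBIC);cv2.imwrite("pics/crop.png",img)
E
```

```text
belt ((0.6958102583885193, 0.05401235818862915), (0.14748512208461761, 0.6156553030014038), 2.57379412651062)
188 224 (187.0, 193.3947296142578) 9.60537052154541 world 0.5652573108673096 0.20373697578907013 0.025882424786686897 [0.56805474 0.20152354 0.06033568] 0.060269620917241744
 tab [0.53165693 0.19976772 0.05294333] 95 [0.51331323 0.18853711 0.04571394] [0.5517515  0.2149891  0.05691044]
255 219 (253.5, 192.0454559326172) 11.056864738464355 world 0.5741292834281921 0.026586836203932762 0.02973719872534275 [0.57581964 0.02397096 0.06015839] 0.0603204942765953
 tab [0.5392425  0.02333809 0.05296456] 82 [0.52072711 0.01462266 0.04479465] [0.55768802 0.03316054 0.05684446]
310 220 (309.5, 191.0) 11.10190200805664 world 0.5811421871185303 -0.12039431929588318 0.029823781922459602 [ 0.58277063 -0.1206742   0.0602805 ] 0.06039301463565037
 tab [ 0.54481378 -0.12286969  0.05253171] 82 [ 0.5280098  -0.13089837  0.04672949] [ 0.56075428 -0.11382785  0.05646947]
```

View pics/crop.png

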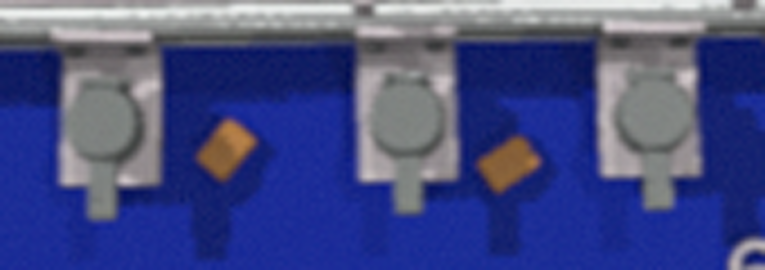

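The crop shows the cap circles centred near full-image pixels (187.9,191.9), (255.4,191.2) and (310.6,190.6). The tabs point straight down, and the two candies are between the feet. I'll cast rays to z=61 mm.

```bash
cat >> h.py <<'E'
def ray(c,u,v,z):
    K,E=c["camera_matrix"],c["extrinsics"];R=E[:3,:3];o=-R.T@E[:3,3]
    d=R.T@np.array([(u-K[0,2])/K[0,0],-(v-K[1,2])/K[1,1],-1]);return o+d*(z-o[2])/d[2]
E
python3 - <<'E'
from h import *
from scipy.spatial.transform import Rotation as R
c=dict(np.load("top.npz"))
caps=[ray(c,*p,.061) for p in((310.6,190.6),(255.4,191.2),(187.9,191.9))]
tabs=[ray(c,*p,.0535) for p in((311,207.7),(255.9,208.3),(187.7,209.4))]
print(np.round(caps,4),np.round(tabs,4))
r=R.from_quat([0.201,.9796,-.001,-.0004]);print(r.as_matrix())
W=cloud(c); m=(W[...,2]>.06)&(W[...,0]>.4)&(W[...,0]<.56)&(abs(W[...,1])<.4);print("high stuff near",m.sum())
hsv=cv2.cvtColor(c["pixels"],cv2.COLOR_BGR2HSV)
E
```

```text
[[ 0.581  -0.1226  0.061 ]
 [ 0.5753  0.022   0.061 ]
 [ 0.5684  0.1986  0.061 ]] [[ 0.5369 -0.1247  0.0535]
 [ 0.5312  0.0194  0.0535]
 [ 0.5232  0.1976  0.0535]]
[[-9.19199160e-01  3.93791186e-01 -1.18565828e-03]
 [ 3.93792786e-01  9.19197480e-01 -1.79836705e-03]
 [ 3.81673008e-04 -2.11996116e-03 -9.99997680e-01]]
high stuff near 44
```

```bash
cat >> h.py <<'E'
from scipy.spatial.transform import Rotation as R
A=np.array([.999,.045,0]);A/=np.linalg.norm(A);B=np.array([-A[1],A[0],0])   # foot x, y
F={1:np.array([.582,-.1215,0]),2:np.array([.5755,.023,0]),3:np.array([.568,.200,0])}
D=R.from_matrix(np.stack([-A,B,[0,0,-1]],1))
def row(o,p,rot=D):
    r0=R.from_quat(o["tool_rot"])
    return np.round(np.r_[r0.inv().apply(p-o["position"])/.04,(r0.inv()*rot).as_rotvec()],3)
E
python3 - <<'E'
from h import *;from rig import *
o=get_obs();print(row(o,F[3]+[0,0,.280]))
E
```

```text
[-1.1086e+01 -5.4230e+00  3.1030e+00 -2.0000e-03 -1.0000e-03 -4.5000e-01]
```

Emit:
move_arm(
  commands=[
    [[-11.09,-5.42,3.1,0,0,-0.45],[-11.09,-5.42,3.1,0,0,-0.45],[-11.09,-5.42,3.1,0,0,-0.45],[-11.09,-5.42,3.1,0,0,-0.45],[-11.09,-5.42,3.1,0,0,-0.45],[-11.09,-5.42,3.1,0,0,-0.45],[-11.09,-5.42,3.1,0,0,-0.45],[-11.09,-5.42,3.1,0,0,-0.45],[-11.09,-5.42,3.1,0,0,-0.45],[-11.09,-5.42,3.1,0,0,-0.45],[-11.09,-5.42,3.1,0,0,-0.45],[-11.09,-5.42,3.1,0,0,-0.45]],
  ],
  claw=1,
  squeeze=5,
)

```text
time: 1.6
position: [0.5674, 0.2021, 0.2812]
tool_rot: [-0.024, 1.0, 0.0, -0.0]
ft_force: [0.5, -0.2, 0.6]
grip_width: 0.0004
grip_force: 0.0
```

Emit:
move_arm(
  commands=[
    [[0,-0.05,0.4,0,0,0],[0,-0.05,0.8,0,0,0],[0,-0.05,0.8,0,0,0],[0,-0.05,0.8,0,0,0]],
  ],
)

```text
time: 2.1
position: [0.5686, 0.1985, 0.2483]
tool_rot: [-0.023, 1.0, -0.0, -0.0]
ft_force: [0.3, 0.3, -0.4]
grip_width: 0.0005
grip_force: 0.0
```

```bash
python3 - <<'E'
from h import *;from rig import *
o=get_obs();print(o["position"],o["ft_force"],o["time"]);c=camera("scene");print(get_obs()["ft_force"])
cv2.imwrite("pics/s1.png",cv2.resize(c["pixels"][120:280,180:440],None,fx=3,fy=3,interpolation=cv2.INTER_CUBIC))
E
```

```text
[0.56857338 0.198486   0.24829488] [ 0.32164273  0.3092391  -0.38296518] 2.1
[-0.41081625 -0.05290117 -0.1378644 ]
```

View pics/s1.png

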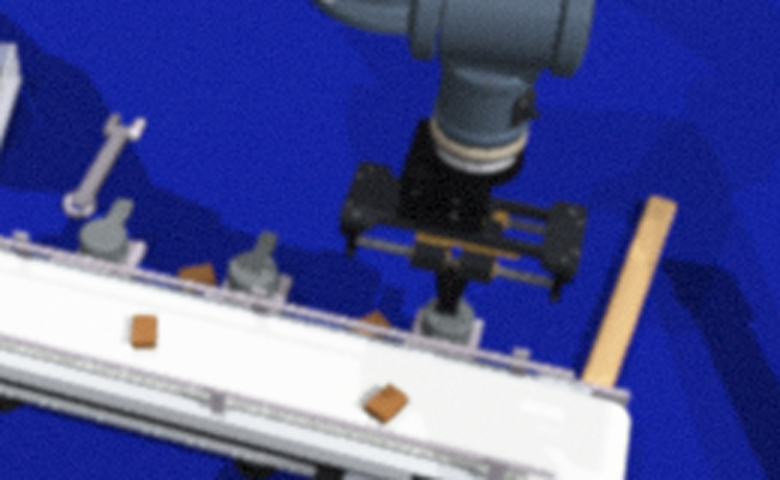

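The closed fingertips are right above the left cap, near crop pixel (447,305). Next I'll tap it gently.

Emit:
move_arm(
  commands=[
    [[0,0,0.08,0,0,0],[0,0,0.12,0,0,0],[0,0,0.16,0,0,0],[0,0,0.18,0,0,0],[0,0,0.2,0,0,0],[0,0,0.2,0,0,0],[0,0,0.2,0,0,0]],
  ],
)

```text
time: 3.02
position: [0.5686, 0.1985, 0.2409]
tool_rot: [-0.023, 1.0, -0.0, 0.0]
ft_force: [0.2, -0.3, 2.1]
grip_width: 0.0002
grip_force: 1.0
```

Emit:
move_arm(
  commands=[
    [[0,0,0.03,0,0,0],[0,0,0.06,0,0,0],[0,0,0.08,0,0,0],[0,0,0.08,0,0,0]],
  ],
)

```text
time: 3.52
position: [0.5686, 0.1985, 0.2376]
tool_rot: [-0.023, 1.0, -0.0, 0.0]
ft_force: [-1.2, -0.6, 2.9]
grip_width: 0.0004
grip_force: 1.5
```

It sank over 5 mm at about 3 N, so foot 3 has the loose bolt. I'll back off and plan the tab grasp.

Emit:
move_arm(
  commands=[
    [[0,0,-1.0,0,0,0],[1.16,-0.05,-1.0,0,0,0],[1.16,-0.05,-1.0,0,0,0],[1.16,-0.05,-1.0,0,0,0],[1.16,-0.05,-1.0,0,0,0]],
  ],
  claw=0,
)

```text
time: 4.15
position: [0.5234, 0.1945, 0.2774]
tool_rot: [-0.022, 1.0, 0.0, 0.001]
ft_force: [0.3, 0.1, -0.3]
grip_width: 0.0404
grip_force: 0.0
```

```bash
python3 - <<'E'
from h import *;from rig import *
o=get_obs();print(o["position"],o["grip_width"],row(o,np.array([.522,.1968,.218])))
E
```

```text
[0.52340371 0.19446779 0.27740862] 0.040400546832926786 [ 3.500e-02  6.000e-02  1.485e+00  0.000e+00  1.000e-03 -0.000e+00]
```

Emit:
move_arm(
  commands=[
    [[0.03,0.06,0.6,0,0,0],[0.03,0.06,1.2,0,0,0],[0.03,0.06,1.48,0,0,0],[0.03,0.06,1.48,0,0,0],[0.03,0.06,1.48,0,0,0]],
  ],
)

```text
time: 4.78
position: [0.5215, 0.1968, 0.2189]
tool_rot: [-0.023, 1.0, 0.0, 0.001]
ft_force: [0.0, 0.0, -0.7]
grip_width: 0.0435
grip_force: 0.0
```

Emit:
move_arm(
  commands=[
    [[0,0,0,0,0,0],[0,0,0,0,0,0],[0,0,0,0,0,0],[0,0,0,0,0,0],[0,0,0,0,0,0]],
  ],
  claw=1,
  squeeze=10,
)

```text
time: 5.4
position: [0.5209, 0.1979, 0.2186]
tool_rot: [-0.022, 1.0, 0.001, 0.0]
ft_force: [-0.8, 5.1, 0.7]
grip_width: 0.016
grip_force: 10.0
```

```bash
python3 - <<'E'
from h import *;from rig import *
o=get_obs();print(o["position"],o["grip_width"],o["grip_force"],o["ft_force"])
# tab-following arc: relative rows; tilt = a fraction of the cap angle
p0=o["position"];rt=R.from_quat(o["tool_rot"])
zg=.164; g0=p0+rt.apply([0,0,zg]); h=F[3]+A*.026+[0,0,.043]; h[1]-=.0012
print("grasp",g0,"rel hinge",(g0-h)@A,(g0-h)[2])
for th in np.arange(.1,1.21,.1):
    g=h+R.from_rotvec(B*th).apply(g0-h); rot=R.from_rotvec(B*.4*th)*rt
    p=g-rot.apply([0,0,zg]); print(round(th,2),row(o,p,rot))
E
```

```text
[0.52090866 0.19785409 0.21860959] 0.016009453419795105 9.994170069694519 [-0.76573273  5.08951314  0.69282543]
grasp [0.52102289 0.19823464 0.05461007] rel hinge -0.07295496289871908 0.011610072606323754
0.1 [-0.202  0.001 -0.177  0.     0.04   0.   ]
0.2 [-0.422  0.001 -0.343  0.     0.08   0.   ]
0.3 [-0.658  0.002 -0.496  0.     0.12   0.   ]
0.4 [-0.911  0.002 -0.635  0.     0.16   0.   ]
0.5 [-1.178  0.003 -0.757  0.     0.2    0.   ]
0.6 [-1.458e+00  3.000e-03 -8.610e-01  0.000e+00  2.400e-01  1.000e-03]
0.7 [-1.75e+00  4.00e-03 -9.47e-01  0.00e+00  2.80e-01  1.00e-03]
0.8 [-2.052e+00  4.000e-03 -1.012e+00  0.000e+00  3.200e-01  1.000e-03]
0.9 [-2.363e+00  5.000e-03 -1.055e+00  0.000e+00  3.600e-01  1.000e-03]
1.0 [-2.680e+00  5.000e-03 -1.077e+00  0.000e+00  4.000e-01  1.000e-03]
1.1 [-3.003e+00  5.000e-03 -1.075e+00  0.000e+00  4.400e-01  1.000e-03]
1.2 [-3.328e+00  6.000e-03 -1.050e+00  0.000e+00  4.800e-01  1.000e-03]
```

The tab is held (16 mm opening), with a slight sideways pull that I'll relieve. Now the first half of the arc.

Emit:
move_arm(
  commands=[
    [[0,0.04,0,0,0,0],[-0.1,0.04,-0.09,0,0.02,0],[-0.2,0.04,-0.18,0,0.04,0],[-0.31,0.04,-0.26,0,0.06,0],[-0.42,0.04,-0.34,0,0.08,0],[-0.54,0.04,-0.42,0,0.1,0],[-0.66,0.04,-0.5,0,0.12,0],[-0.78,0.04,-0.57,0,0.14,0],[-0.91,0.04,-0.64,0,0.16,0],[-1.04,0.04,-0.7,0,0.18,0],[-1.18,0.04,-0.76,0,0.2,0],[-1.18,0.04,-0.76,0,0.2,0]],
  ],
)

```text
time: 6.9
position: [0.5676, 0.2006, 0.2489]
tool_rot: [-0.022, 0.995, -0.002, -0.102]
ft_force: [-6.0, 1.8, 0.8]
grip_width: 0.016
grip_force: 10.0
```

```bash
python3 - <<'E'
from h import *;from rig import *
o=get_obs();print(o["position"],o["grip_width"],o["grip_force"],o["ft_force"],o["moment"])
c=camera("scene")
cv2.imwrite("pics/s2.png",cv2.resize(c["pixels"][170:270,260:400],None,fx=5,fy=5,interpolation=cv2.INTER_CUBIC))
p0=np.array([.52090866,.1994,.21860959]);rt=D
zg=.164; g0=p0+rt.apply([0,0,zg]); h=F[3]+A*.026+[0,0,.043]
for th in np.arange(.5,1.21,.1):
    g=h+R.from_rotvec(B*th).apply(g0-h); rot=R.from_rotvec(B*.4*th)*rt
    p=g-rot.apply([0,0,zg]); print(round(th,2),row(o,p,rot))
E
```

```text
[0.56764321 0.20055417 0.24888822] 0.01601111758445939 10.002859979867935 [-6.04359028  1.84734303  0.75128402] [ 0.37502949  0.78838595 -0.06428519]
0.5 [-0.008  0.024 -0.003  0.    -0.004  0.   ]
0.6 [-0.262  0.024 -0.163  0.     0.036  0.   ]
0.7 [-0.53   0.024 -0.306  0.     0.076  0.   ]
0.8 [-0.813  0.024 -0.431  0.     0.116  0.   ]
0.9 [-1.109  0.024 -0.537  0.     0.156  0.   ]
1.0 [-1.415  0.024 -0.623  0.     0.196  0.   ]
1.1 [-1.731  0.024 -0.687  0.     0.236  0.   ]
1.2 [-2.055  0.024 -0.729  0.     0.276  0.   ]
```

View pics/s2.png

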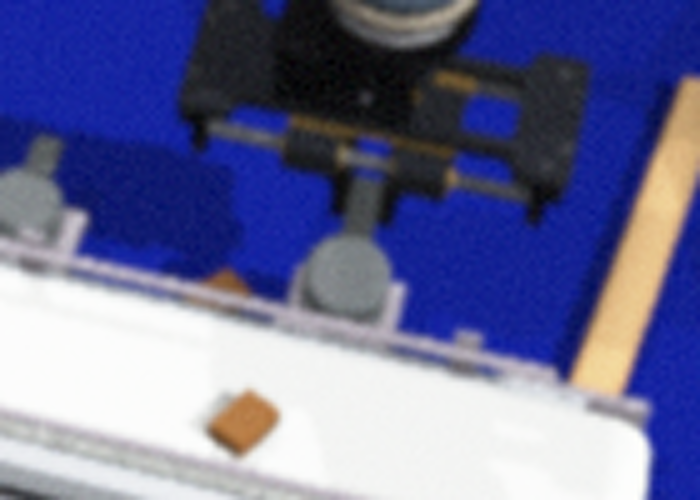

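The cap is tilting up (crop pixel 347,275) with its tab (362,205) still between the fingers. I'll carry on round the arc.

Emit:
move_arm(
  commands=[
    [[-0.13,0,-0.08,0,0.02,0],[-0.26,0,-0.16,0,0.04,0],[-0.4,0,-0.24,0,0.06,0],[-0.53,0,-0.31,0,0.08,0],[-0.67,0,-0.37,0,0.1,0],[-0.81,0,-0.43,0,0.12,0],[-0.96,0,-0.49,0,0.14,0],[-1.11,0,-0.54,0,0.16,0],[-1.26,0,-0.58,0,0.18,0],[-1.42,0,-0.62,0,0.2,0],[-1.57,0,-0.66,0,0.22,0],[-1.73,0,-0.69,0,0.24,0]],
  ],
)

```text
time: 8.45
position: [0.6418, 0.2039, 0.2621]
tool_rot: [-0.022, 0.976, -0.005, -0.219]
ft_force: [-3.0, 2.6, 1.1]
grip_width: 0.0158
grip_force: 10.0
```

```bash
python3 - <<'E'
from h import *;from rig import *
c=camera("scene")
o=get_obs();print(o["position"],o["grip_width"],o["grip_force"],o["ft_force"],o["moment"])
g=o["position"]+R.from_quat(o["tool_rot"]).apply([0,0,.164]);h=F[3]+A*.026+[0,0,.043];d=g-h
print(g,np.hypot(d@A,d[2]),np.arctan2(d[2],-d@A)-np.arctan2(.0116,.073))
cv2.imwrite("pics/s3.png",cv2.resize(c["pixels"][140:260,240:400],None,fx=5,fy=5,interpolation=cv2.INTER_CUBIC))
E
```

```text
[0.64265471 0.20380318 0.26201309] 0.015995089111039574 9.999918739922578 [-2.6664515   2.67525886  1.68074355] [ 0.5572156   0.43573707 -0.24633143]
[0.57290602 0.20073764 0.11361591] 0.07369106354014851 1.1232999029653228
```

View pics/s3.png

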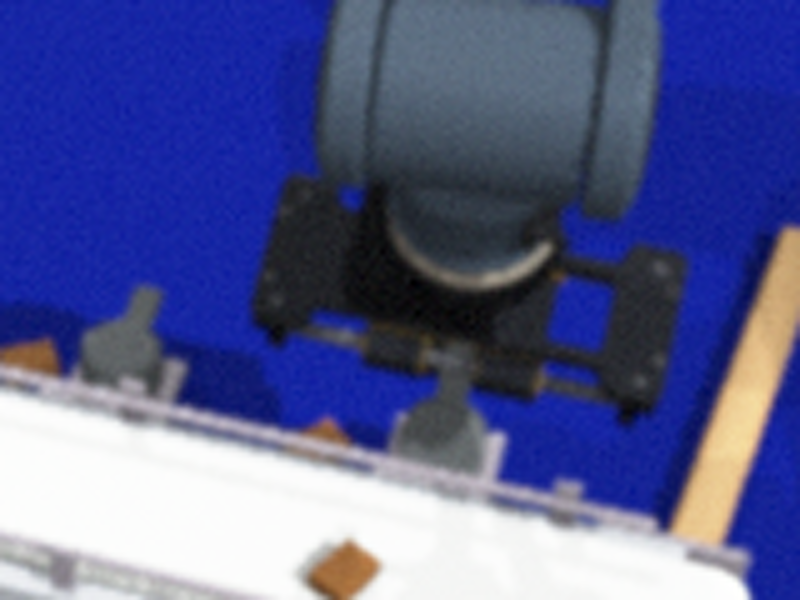

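The tab (crop pixel 455,370) is still gripped and the cap stands up at about 1.1 rad. The candies, stick and the other caps haven't moved. I'll let it settle, then hand in.

Emit:
move_arm(
  commands=[
    [[0,0,0,0,0,0],[0,0,0,0,0,0],[0,0,0,0,0,0],[0,0,0,0,0,0]],
  ],
)

```text
time: 9.0
position: [0.6415, 0.2038, 0.2623]
tool_rot: [-0.022, 0.976, -0.005, -0.217]
ft_force: [-1.2, 3.0, 1.5]
grip_width: 0.0161
grip_force: 10.0
```

```bash
python3 - <<'E'
from rig import *
o=get_obs();print(o["position"],o["grip_width"],o["grip_force"])
if .014<o["grip_width"]<.018: print(hand_in())
E
```

```text
[0.64151143 0.20384629 0.26233568] 0.01611381365478922 10.000018548471417
the job is handed in; nothing more can be done
None
```

The loose bolt is at foot_3 (it sank about 5 mm at 3 N; I did not tap the other two), its cap is held open at about 1.1 rad (63°) by the gripped tab, and the job was handed in at about 9 s with no verdict returned.

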